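# Clamp the sample jars in the mixing cradle

## Robot

A 6-joint arm with a two-finger parallel gripper is mounted at the origin on the work surface. World frame = base frame: x ahead of the robot, y to its left, z up, the work surface at z = 0. Lengths are in m, angles in rad, forces in N, time in s.
With the tool pointing down it reaches from about 0.3 to 0.75 m from the base axis. Payload 8.5 kg.
Tool frame: the origin (TCP) lies midway between the tips of the shut fingers; the grasp point (between the pads) lies 19 mm behind it; z points along the fingers, y is the line along which they close (so a half turn about z gives the same grasp; the last joint's range is limited). The gripper opens to 88 mm and grips with 3 to 60 N. Pads are 18 mm wide; open, the fingers measure 123 mm over their backs; the gripper's body (75 mm by 187 mm) begins 45 mm behind the grasp point.
Start: joints at [-1.546, 0.381, 1.297, -0, 1.464, -0.215], TCP at [0.131, -0.534, 0.239] pointing down, gripper open.
Joint ranges: [-3.11, 3.11], [-0.89, 2.33], [0.22, 2.48], [-1.42, 4.56], [0.17, 2.85], [-2.88, 2.88]. Speed limits (rad/s): [2.39, 2.39, 3.14, 3.14, 3.14, 3.14].

## Interface

Orientations are given as a unit quaternion [w, x, y, z].
In Python, from workcell import manip, snapshot, ticket gives the robot as it stands.
- The arm moves only by the shell command python3 -m creep 'ROWS' [OPENING] [FORCE]. ROWS is JSON, a list of rows, each a list of 6 numbers: the shift along the tool's x, y, z scaled (see below), then the turn, a rotation vector about the tool's x, y, z scaled (see below). In form: [[x, y, z, wx, wy, wz], ...]. A call has 1 to 12 rows; each row is the pose to reach, as a shift and turn from the pose commanded when the call began, along the tool's axes at that moment; what a row does not reach only later rows make up. The controller multiplies each number of a shift by 0.15 m and each number of a turn by 90 degrees. A row lasts 1/12 s, in which the tool goes at most 41.7 mm and 7.16 degrees, less where a joint would pass 70% of its speed; a pose out of reach is approached as far as the arm can. A call with a number of a shift or a turn outside -1 to 1 is refused whole. A call with a gripper value outside its range is refused whole. OPENING is the opening, from -1 (shut) to 1 (fully open), set as the call begins (- or left out, the last holds). The fingers move at their own pace and stop on an object; FORCE is the grip in N (left out, the last holds). Time passes only in rows, so rows that repeat a pose let the fingers close. It gives the time, the measured TCP pose, the force, the opening and the grip force at its end, in the units of the state.
- manip.observe(): the state, without advancing time (a new reading comes with each control period).
- snapshot(name): name is "scene" or "side" or "wrist"; returns a dict with "img" (420x560x3 uint8, blue, green, red), "range_z" (420x560 float32, m along the optical axis (not along the pixel's ray), 0 where there is no reading), "intrinsics" (3x3 intrinsics, pixels), "R" (3x3) and "t" (3): a world point X has camera coordinates R X + t; the wrist camera has in their place "T_tool_cam" (4x4, takes a point from camera to tool coordinates, whose origin is the TCP and whose axes are the flange's). Camera axes: x right, y down, z forward; pixel columns grow to the right and rows downward; lengths in m; the calibration is good to about 2 mm. A picture is of the moment at which its call begins: read the wrist's pose just before it.
- ticket.close_job(): hands the job in; it is judged then, once.
The state is a dict: "clock": time; "q": joint angles; "joint_vel": joint speeds; "effort": joint torques, N m; "ee_pos": TCP position; "tool_rot": TCP orientation; "contact_force": force on the tool from outside, world axes, zero at the start; "ft_torque": the same for the moment, N m; "finger_gap": finger opening in m; "grasp_force": force on a finger pad.
Only numpy, scipy, OpenCV 4.12 (cv2) and the standard library are available. Lean on these libraries where they do the work, as an engineer would, in place of code of your own. Each camera call takes 0.05 s, during which the arm holds its last target. There are 200 camera calls.

## Task

Stand every white sample jar with a blue cap upright in the aluminium cradle, one to a pocket, then turn the red T-handle clockwise until it goes stiff and the rubber jaw grips the jars firmly. After that fold the clear lid fully down over them and turn the yellow turnbutton a quarter turn clockwise so that it lies across the lid's edge. Leave the other bench ware where it stands.

Things in the scene. Friction and masses are not known exactly. Their poses are not given: they have to be found in the camera images.
- jar0: White plastic sample jar, yellow band, blue screw cap; two or three of the four jars are there. Body 52 mm diameter and 54 mm high, cap 40 mm diameter on top of it, 74 mm high in all, about 0.08 to 0.17 kg, sturdy enough for a firm grip. Origin: centre of the underside; z up.
- jar1: White plastic sample jar, yellow band, blue screw cap; two or three of the four jars are there. Body 52 mm diameter and 54 mm high, cap 40 mm diameter on top of it, 74 mm high in all, about 0.08 to 0.17 kg, sturdy enough for a firm grip. Origin: centre of the underside; z up.
- jar2: White plastic sample jar, yellow band, blue screw cap; two or three of the four jars are there. Body 52 mm diameter and 54 mm high, cap 40 mm diameter on top of it, 74 mm high in all, about 0.08 to 0.17 kg, sturdy enough for a firm grip. Origin: centre of the underside; z up.
- jar3: White plastic sample jar, yellow band, blue screw cap; two or three of the four jars are there. Body 52 mm diameter and 54 mm high, cap 40 mm diameter on top of it, 74 mm high in all, about 0.08 to 0.17 kg, sturdy enough for a firm grip. Origin: centre of the underside; z up.
- cradle: Aluminium jar cradle fixed to the bench, plate 235 x 280 x 8 mm. Origin: underside, middle of the row of three pockets; x across the row, away from the robot, y along the row, z up. Dividers 32 mm high at y = -39, 39; end walls 32 mm high at y = -121, 121; hinge posts 98 mm high at x = 66, y = -121, 121 mm. Blue gear box under the T-handle: 50 x 60 mm, top at 60 mm.
- pocket0 (a point): Floor of pocket 0, at its middle (y = -78 mm, 8 mm above the bench); a jar's underside stands here. Free room 74 mm along the row, 62 to 68 mm across; any jar may go in any pocket, and the jaw spans all of them.
- pocket1 (a point): Floor of pocket 1, at its middle (y = 0 mm, 8 mm above the bench); a jar's underside stands here. Free room 74 mm along the row, 62 to 68 mm across; any jar may go in any pocket, and the jaw spans all of them.
- pocket2 (a point): Floor of pocket 2, at its middle (y = 78 mm, 8 mm above the bench); a jar's underside stands here. Free room 74 mm along the row, 62 to 68 mm across; any jar may go in any pocket, and the jaw spans all of them.
- handle_grip (a point): Middle of the red T-handle's bar, 105 mm above the bench on its upright turning axis, at x = -115, y = 0 mm of the cradle; bar 90 mm long, 14 mm wide, 14 mm high. Axes turn with the bar: y along it, z up. The stem below is 12 to 20 mm thick.
- handle (a joint): T-handle angle, rad: 0 = jaw fully open, grows clockwise seen from above, up to 5.2; needs several regrasps; stays where it is left. Moves the jaw 5 mm to the rear rail per rad. Takes about 0.10 N m when free; once the jaw has pushed the jars against the rear rail (near 3.2 rad) torque rises with the squeeze to about 0.22 N m, then stops hard.
- pad (a joint): Squeeze of the jaw's sprung rubber pad, m: 0 when nothing is clamped, 0.005 when fully squeezed (hard stop); 5 N per mm; from the hard stop it eases back to about 0.004 when the handle is let go. Above 0.0025 counts as firmly clamped.
- rear_rail (a point): Middle of the fixed rear rail's rubber face, at x = 34 mm of the cradle; the rail's top is 32 mm above the bench.
- jaw_face (a point): Middle of the moving jaw's rubber face, at x = -34 mm of the cradle when the handle is at 0; its top is 32 mm above the bench.
- lid_hinge (a point): Middle of the lid's hinge line, 95 mm above the bench; the hinge line runs along the cradle's y. Fixed.
- lid_tab (a point): Middle of the yellow cylinder on the lid's tab: 12 mm diameter, 24 mm long, axis along the hinge line: pinched on its two ends it turns in the fingers. 142 mm from the hinge line, 25 mm out from the edge of the clear, dark-rimmed lid (115 x 226 mm), at y = -80 mm of the cradle; when shut at x = -77, z = 98.5 mm of the cradle.
- lid (a joint): Lid angle, rad: 0 = shut, level over the jars; grows as it opens upward and back, away from the robot; stays where it is left (0.14 N m of hinge friction).
- button_grip (a point): Middle of the yellow turnbutton's upright grip, 127.5 mm above the bench on its upright turning axis, at x = -75, y = +90 mm of the cradle. Grip 44 mm long, 11 mm wide, 26 mm high (top at 136 mm), over an 80 mm bar. y along the bar, z up. The shut lid's top is at 102 mm, its edge 25 mm from the axis.
- button (a joint): Turnbutton angle, rad: 0 = bar along the row, clear of the lid; grows clockwise seen from above to 1.65; about 1.57 = bar straight across the lid's edge. Friction about 0.04 N m, stays where it is left.
- amber_bottle: Amber glass bottle with black cap, 50 mm diameter, 76 mm high; not part of the job. Origin: centre of the underside.
- beaker: Small open glass beaker, about 54 mm diameter, 62 mm high; not part of the job. Origin: centre of the underside.
- wash_bottle: White wash bottle with blue cap and spout, 64 mm diameter, 150 mm high plus spout; not part of the job.
- spatula: Steel spatula, 180 mm long, lying on the bench; not part of the job.
Things that resemble listed ones, but are neither listed nor needed, are in the scene too. Leave any purple look-alike of the jar3 alone.

How it is judged:
By the outcome, as a careful person would: the job done as asked, in the order asked, and still so for the second after the job is handed in, with the robot touching nothing.
Of jar0, jar1, jar2, jar3 only 2 to 3 are there at a start; the rules pass over those that are not, and their reading is None.
At some moment in a run one of jar0, jar1, jar2, jar3 may be knocked a few centimetres aside while the robot is not near it.
Once in a run the grip may slacken for a moment while it holds something.
It also fails if it takes over 192 s, if anything falls off the work surface, if the arm or the gripper's body presses on something with over 40 N, if the wrist force passes 120 N, or if a joint passes its speed limit or range.

## Working session

There is one attempt and no reset: what is moved stays moved. The work goes in short steps, Python scripts to look and compute and a shell command to move; the robot and the scene stay as the last step left them, time stands still between calls to the robot, and variables do not carry over. Pictures are saved under pics/ and viewed, at most 14 in all, crops included, and the job is handed in when it is done.

```bash
ls; mkdir -p pics
cat > h.py <<'E'
import numpy as np, cv2
from workcell import manip, snapshot, ticket
from scipy.spatial.transform import Rotation as Ro
def q2R(q): return Ro.from_quat([q[1],q[2],q[3],q[0]]).as_matrix()
def cam(name):
    s=manip.observe(); c=snapshot(name)
    if name=="wrist":
        T=c["T_tool_cam"]; Rt=q2R(s["tool_rot"]); Rwc=Rt@T[:3,:3]; o=Rt@T[:3,3]+np.array(s["ee_pos"])
    else:
        Rwc=np.array(c["R"]).T; o=-Rwc@np.array(c["t"])
    c["Rwc"]=Rwc; c["o"]=o; return c
def ray(c,u,v,z):
    d=c["Rwc"]@np.linalg.inv(c["intrinsics"])@np.array([u,v,1.]); return c["o"]+d*(z-c["o"][2])/d[2]
def cloud(c):
    h,w=c["range_z"].shape; u,v=np.meshgrid(np.arange(w),np.arange(h)); Z=c["range_z"]
    P=np.stack([u*Z,v*Z,Z],-1)@np.linalg.inv(c["intrinsics"]).T
    P=P@c["Rwc"].T+c["o"]; P[Z==0]=np.nan; return P
def st():
    s=manip.observe(); r=lambda a,n=4:np.round(a,n).tolist()
    print("t",round(s["clock"],2),"p",r(s["ee_pos"]),"q",r(s["q"],3),"F",r(s["contact_force"],1),"M",r(s["ft_torque"],2),"gap",round(s["finger_gap"],4),"gf",round(s["grasp_force"],1)); print("R",q2R(s["tool_rot"]).round(3).tolist()); return s
def to(p,yaw=None):
    """rows value to go to TCP p with tool down; yaw=angle of tool y axis in world (mod pi)"""
    s=manip.observe(); Rt=q2R(s["tool_rot"]); d=Rt.T@(np.array(p)-s["ee_pos"])/0.15
    w=np.zeros(3)
    if yaw is not None:
        best=[]
        for k in (0,1):
            a=yaw+k*np.pi; y=np.array([np.cos(a),np.sin(a),0]); z=np.array([0,0,-1.]); x=np.cross(y,z)
            rv=Ro.from_matrix(Rt.T@np.stack([x,y,z],1)).as_rotvec(); best.append(rv)
        w=min(best,key=np.linalg.norm)/(np.pi/2)
        print("alt turns",[np.round(b/(np.pi/2),3).tolist() for b in best])
    print("row",np.round(d,3).tolist(),np.round(w,3).tolist())
E
python3 - <<'E'
from h import *
st()
for n in("scene","side","wrist"):
    c=cam(n); cv2.imwrite(f"pics/{n}0.png",c["img"]); print(n,c["o"].round(3),c["Rwc"][:,2].round(2)); np.savez(f"{n}0.npz",**c)
E
```

```text
pics
t 0.0 p [0.1306, -0.534, 0.2381] q [-1.546, 0.381, 1.298, 0.0, 1.464, -0.215] F [0.2, 0.2, 0.2] M [0.0, -0.01, -0.02] gap 0.0878 gf 0.0
R [[0.971, 0.238, -0.0], [0.238, -0.971, 0.001], [0.0, -0.001, -1.0]]
scene [1.454 0.737 1.052] [-0.64 -0.47 -0.61]
side [-0.116  0.604  0.721] [ 0.57 -0.58 -0.58]
wrist [ 0.206 -0.516  0.385] [-0.29 -0.07 -0.95]
```

View pics/scene0.png

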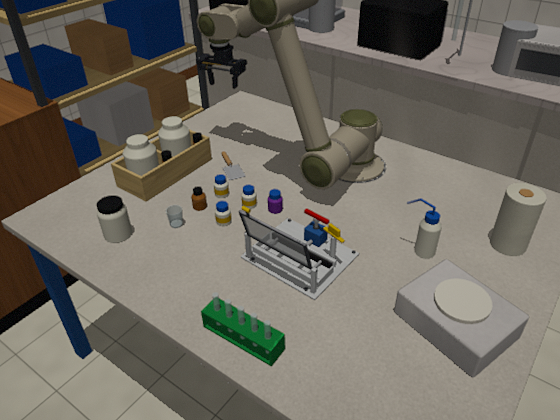

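View pics/side0.png

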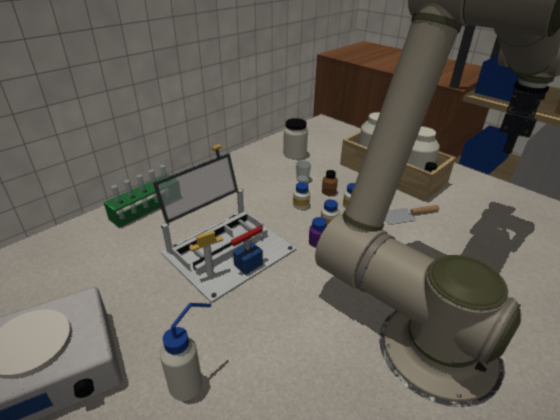

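The scene view shows three blue-capped white jars at about (221,186), (249,196) and (222,213), and a purple look-alike at (275,201). The cradle is near (300,250), with its handle at (316,216) and turnbutton at (333,232). The side view agrees. Next I'll turn these into positions.

Run:
```python
from h import *
c=dict(np.load("scene0.npz")); img=c["img"]; hsv=cv2.cvtColor(img,cv2.COLOR_BGR2HSV); P=cloud(c)
def blobs(name,lo,hi,box,zr):
    m=cv2.inRange(hsv,lo,hi); mm=np.zeros_like(m); x0,y0,x1,y1=box; mm[y0:y1,x0:x1]=m[y0:y1,x0:x1]
    n,l,s,ce=cv2.connectedComponentsWithStats(mm)
    for i in range(1,n):
        if s[i,4]<12: continue
        p=P[l==i]; print(name,ce[i].round(1),s[i,4],"med",np.nanmedian(p,0).round(3),"lo",np.nanpercentile(p,5,0).round(3),"hi",np.nanpercentile(p,95,0).round(3),"ray",ray(c,*ce[i],zr).round(3)[:2])
B=(170,160,380,300)
blobs("blue",(100,120,40),(122,255,255),B,.066)
blobs("purple",(126,60,30),(160,255,255),B,.05)
blobs("red",(0,150,80),(6,255,255),B,.105)
blobs("yel",(20,150,80),(32,255,255),(230,190,380,300),.127)
# tall/flat features: plate points z 5..11 mm
m=(np.abs(P[...,2]-.008)<.003); q=P[m&(np.hypot(P[...,0]-.5,P[...,1]+.05)<.35)][:,:2]
g=cv2.minAreaRect(q.astype(np.float32)); print("n",len(q))
cv2.imwrite("pics/crop.png",cv2.resize(img[160:310,160:380],None,fx=3.6,fy=3.6,interpolation=cv2.INTER_CUBIC))
```

```text
blue [219.8 179. ] 84 med [ 0.449 -0.284  0.073] lo [ 0.433 -0.3    0.06 ] hi [ 0.459 -0.271  0.079] ray [ 0.442 -0.29 ]
blue [248.1 189.6] 95 med [ 0.44  -0.164  0.073] lo [ 0.422 -0.182  0.06 ] hi [ 0.451 -0.151  0.078] ray [ 0.433 -0.17 ]
blue [274.5 194.1] 93 med [ 0.408 -0.076  0.073] lo [ 0.389 -0.094  0.059] hi [ 0.42  -0.062  0.078] ray [ 0.401 -0.081]
blue [221.7 206.1] 105 med [ 0.559 -0.175  0.073] lo [ 0.542 -0.195  0.06 ] hi [ 0.572 -0.161  0.078] ray [ 0.554 -0.181]
blue [315.  234.1] 354 med [0.479 0.133 0.05 ] lo [0.448 0.099 0.018] hi [0.486 0.153 0.063] ray [0.493 0.142]
purple [274.7 205.1] 198 med [ 0.418 -0.068  0.034] lo [ 0.398 -0.093  0.007] hi [ 0.426 -0.055  0.056] ray [ 0.433 -0.057]
red [316.5 215.7] 103 med [0.464 0.126 0.111] lo [0.457 0.085 0.103] hi [0.47  0.164 0.116] ray [0.457 0.122]
yel [247.2 204.9] 94 med [ 0.456 -0.148  0.031] lo [ 0.436 -0.179  0.015] hi [0.682 0.046 0.238] ray [ 0.559 -0.065]
yel [333.6 231.8] 162 med [0.507 0.213 0.119] lo [0.497 0.18  0.107] hi [0.514 0.243 0.138] ray [0.513 0.217]
n 2961
```

View pics/crop.png

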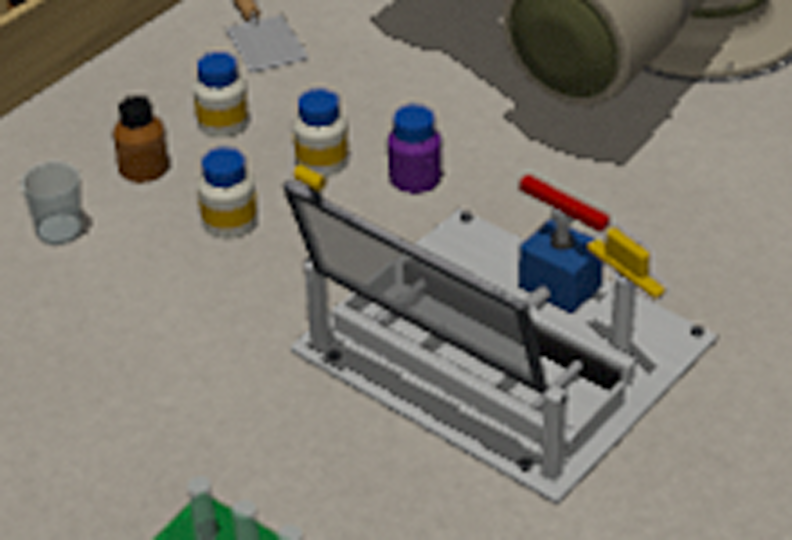

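The crop confirms three white jars, a purple decoy to leave alone, and the lid open behind the cradle, leaning back, with its yellow tab at crop pixel (310,180). The jars are roughly at (0.442,-0.289), (0.433,-0.169) and (0.553,-0.180). I'll move above them with the camera turned to the robot side.

```bash
python3 -m creep '[[1,-0.6,0,0,0,0],[1,-0.6,0,0,0,0],[1,-0.6,0,0,0,0],[1,-0.6,0,0,0,0],[1,-0.6,0,0,0,0]]' 1 20
python3 -m creep '[[1,-0.6,-0.3,0,0,0],[1,-0.6,-0.3,0,0,0],[1,-0.6,-0.3,0,0,0],[1,-0.6,-0.3,0,0,0],[1,-0.6,-0.3,0,0,0]]'
python3 -m creep '[[0.65,-0.37,0,0,0,-0.9],[0.65,-0.37,0,0,0,-0.9],[0.65,-0.37,0,0,0,-0.9],[0.65,-0.37,0,0,0,-0.9],[0.65,-0.37,0,0,0,-0.9],[0.65,-0.37,0,0,0,-0.9],[0.65,-0.37,0,0,0,-0.9],[0.65,-0.37,0,0,0,-0.9],[0.65,-0.37,0,0,0,-0.9],[0.65,-0.37,0,0,0,-0.9],[0.65,-0.37,0,0,0,-0.9],[0.65,-0.37,0,0,0,-0.9]]'
python3 -m creep '[[0,0,0,0,0,-0.9],[0,0,0,0,0,-0.9],[0,0,0,0,0,-0.9],[0,0,0,0,0,-0.9],[0,0,0,0,0,-0.9],[0,0,0,0,0,-0.9],[0,0,0,0,0,-0.9],[0,0,0,0,0,-0.9],[0,0,0,0,0,-0.9],[0,0,0,0,0,-0.9],[0,0,0,0,0,-0.9],[0,0,0,0,0,-0.9]]'
cat >> h.py <<'E'
def look(tag,zcap=.074):
    c=cam("wrist"); cv2.imwrite(f"pics/{tag}.png",c["img"]); hsv=cv2.cvtColor(c["img"],cv2.COLOR_BGR2HSV); P=cloud(c)
    for nm,lo,hi,z in(("blue",(100,120,40),(122,255,255),(.070,.088)),("red",(0,150,60),(6,255,255),(.108,.118)),("yel",(20,150,60),(32,255,255),(.128,.142))):
        n,l,s,ce=cv2.connectedComponentsWithStats(cv2.inRange(hsv,lo,hi))
        for i in range(1,n):
            k=(l==i)&(P[...,2]>z[0])&(P[...,2]<z[1])
            if k.sum()<150: continue
            p=P[k]; r=cv2.minAreaRect(p[:,:2].astype(np.float32)*1000); (e,_)=cv2.minEnclosingCircle(p[:,:2].astype(np.float32))
            print(nm,"px",ce[i].round(),"z",np.nanmedian(p[:,2]).round(4),"mean",p[:,:2].mean(0).round(4),"rect",np.round(r[0],1),np.round(r[1],1),round(r[2],1),"circ",np.round(e,4))
    return c,P
E
python3 - <<'E'
from h import *
st(); look("jars1")
E
```

```text
clock: 0.57
ee_pos: [0.2578, -0.4072, 0.2389]
tool_rot: [-0.001, 0.993, 0.121, 0.0]
contact_force: [0.8, 0.1, -0.0]
finger_gap: 0.0881
grasp_force: 0.0
clock: 0.98
ee_pos: [0.3817, -0.2853, 0.2852]
tool_rot: [0.001, 0.993, 0.121, 0.001]
contact_force: [-0.1, -0.7, -0.0]
finger_gap: 0.0878
grasp_force: 0.0
clock: 1.98
ee_pos: [0.4607, -0.2113, 0.2835]
tool_rot: [-0.0, 0.675, 0.738, -0.0]
contact_force: [0.3, -0.1, -0.1]
finger_gap: 0.0882
grasp_force: 0.0
clock: 2.98
ee_pos: [0.4607, -0.2114, 0.2835]
tool_rot: [-0.0, 0.034, 0.999, 0.0]
contact_force: [-0.1, -0.2, -0.4]
finger_gap: 0.088
grasp_force: 0.0
t 2.98 p [0.4607, -0.2114, 0.2835] q [-0.664, 0.275, 1.326, -0.0, 1.541, -2.167] F [-0.1, -0.2, -0.4] M [0.05, -0.18, -0.01] gap 0.088 gf 0.0
R [[-0.998, 0.068, -0.0], [0.068, 0.998, 0.0], [0.0, 0.0, -1.0]]
blue px [393. 119.] z 0.075 mean [ 0.3997 -0.0849] rect [400.1 -84.1] [38.6 36.9] 86.0 circ [ 0.4002 -0.0843]
blue px [315. 154.] z 0.075 mean [ 0.4312 -0.1728] rect [ 431.5 -172.7] [37.5 37.6] 48.5 circ [ 0.4314 -0.1728]
blue px [212. 168.] z 0.0752 mean [ 0.4396 -0.2917] rect [ 440.3 -292.1] [38.  37.8] 84.2 circ [ 0.4406 -0.2921]
blue px [309. 250.] z 0.075 mean [ 0.5512 -0.1842] rect [ 551.9 -184.4] [37.3 37.7] 66.8 circ [ 0.5521 -0.1842]
```

View pics/jars1.png

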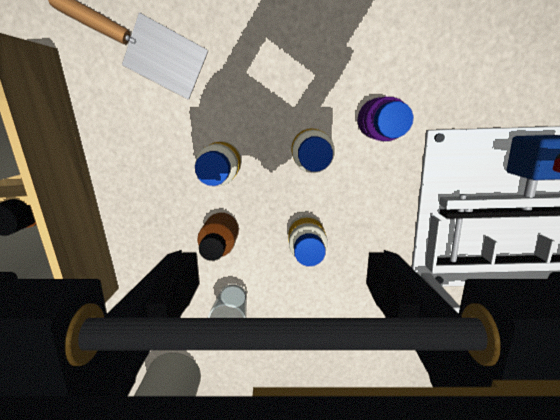

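This shows the caps A (212,168), B (315,154) and C (309,250), plus the purple decoy (393,119). The amber bottle at (212,245) and the beaker at (230,300) stand clear of them. The cradle's edge is on the right. I'll look over the cradle next.

```bash
python3 -m creep '[[0,1,-0.3,0,0,0],[0,1,-0.3,0,0,0],[0,1,-0.3,0,0,0],[0,1,-0.3,0,0,0],[0,1,-0.3,0,0,0]]' >/dev/null
python3 -m creep '[[-0.1,1,0,0,0,0],[-0.1,1,0,0,0,0],[-0.1,1,0,0,0,0],[-0.1,1,0,0,0,0],[-0.1,1,0,0,0,0]]' >/dev/null
python3 -m creep '[[0,0.2,0,0,0,0],[0,0.2,0,0,0,0],[0,0.2,0,0,0,0],[0,0.2,0,0,0,0]]'
python3 - <<'E'
from h import *
st(); c,P=look("cradle1"); np.savez("cradle1.npz",**c)
# dark rubber/rail tops at z .032, plate edges
k=(np.abs(P[...,2]-.032)<.003); p=P[k]; print(len(p))
from collections import Counter
m=(np.abs(P[...,2]-.0085)<.003).astype(np.uint8)*255
E
```

```text
clock: 4.2
ee_pos: [0.5004, 0.1158, 0.3285]
tool_rot: [-0.0, 0.038, 0.999, -0.0]
contact_force: [0.8, 0.2, 0.4]
finger_gap: 0.088
grasp_force: 0.0
t 4.2 p [0.5004, 0.1158, 0.3285] q [-0.003, 0.266, 1.211, -0.0, 1.665, -1.499] F [0.8, 0.2, 0.4] M [0.04, -0.15, 0.04] gap 0.088 gf 0.0
R [[-0.997, 0.075, -0.001], [0.075, 0.997, -0.0], [0.0, -0.0, -1.0]]
blue px [117. 105.] z 0.0751 mean [ 0.4001 -0.0817] rect [400.2 -82.7] [38.8 37.1] 85.8 circ [ 0.4007 -0.0828]
blue px [ 54. 137.] z 0.0751 mean [ 0.4319 -0.17  ] rect [ 431.8 -171.2] [39.4 36.9] 85.4 circ [ 0.4327 -0.1712]
blue px [ 71. 226.] z 0.0751 mean [ 0.5518 -0.1815] rect [ 552.3 -183. ] [37.  38.9] 22.2 circ [ 0.5533 -0.183 ]
red px [285. 144.] z 0.1129 mean [0.4589 0.1206] rect [459.2 120.7] [88.2 12.4] 85.4 circ [0.459  0.1208]
yel px [361. 177.] z 0.1371 mean [0.502  0.2079] rect [503.  208.7] [43.2 10.6] 75.2 circ [0.5027 0.2088]
5124
```

View pics/cradle1.png

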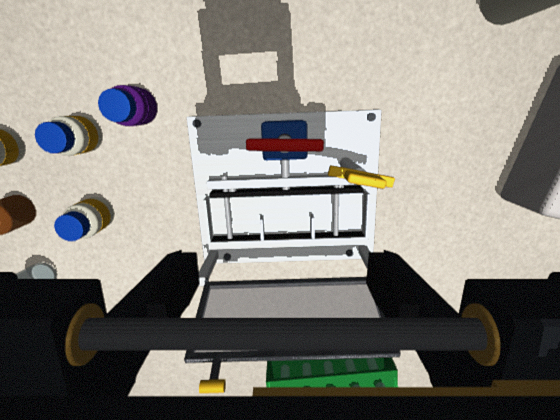

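The handle bar's middle is at (285,144), the turnbutton at (361,177) and the lid's tab at (212,386). The pockets lie between rows 190 and 245. Next is the cradle yaw from the plate's edge.

Run:
```python
from h import *
c=dict(np.load("cradle1.npz")); P=cloud(c)
# front top edge of plate by brightest gradient
a,b=ray(c,188,117,.008),ray(c,381,109.5,.008); d=b-a; print("front edge",a.round(4),b.round(4),np.linalg.norm(d),"yaw",np.degrees(np.arctan2(-d[0],d[1])))
g=P[...,2]
m=(g>.0285)&(g<.0345); p=P[m][:,:2]
for yaw in np.radians(np.arange(-7,1,.5)):
    X=np.array([np.cos(yaw),np.sin(yaw)]); h,_=np.histogram(p@X,np.arange(.3,.8,.002)); print(round(np.degrees(yaw),1),(h.astype(float)**2).sum()/1e3,end="; ")
yaw=np.radians(-2.5)
for yaw in np.radians([-2.5,-4.,-5.]):
    X=np.array([np.cos(yaw),np.sin(yaw)]);Y=np.array([-X[1],X[0]]); O=np.array([.459,.1207])+.115*X; bt=O-.075*X+.09*Y
    q=(p-O)@np.stack([X,Y],1); k=(np.abs(q[:,0])<.025)
    hy,_=np.histogram(q[k][:,1],np.arange(-.13,.13,.004)); print("\nO",O.round(4),"btn",bt.round(4),[(round(-.128+.004*i,3),int(n)) for i,n in enumerate(hy) if n>15])
    k=np.abs(q[:,1])<.1; hx,_=np.histogram(q[k][:,0],np.arange(-.08,.08,.004)); print([(round(-.078+.004*i,3),int(n)) for i,n in enumerate(hx) if n>15])
t=P[370:400,195:230].reshape(-1,3); hs=cv2.cvtColor(c["img"],cv2.COLOR_BGR2HSV)[370:400,195:230].reshape(-1,3); k=(hs[:,0]>18)&(hs[:,0]<32)&(hs[:,1]>150); print("tab",np.nanmedian(t[k],0).round(4), np.nanmax(t[k],0).round(4))
```

```text
front edge [ 0.4205 -0.0147  0.008 ] [0.431  0.2614 0.008 ] 0.2763439949893629 yaw -2.18546243066767
-7.0 452.629; -6.5 465.925; -6.0 484.821; -5.5 505.065; -5.0 530.821; -4.5 563.126; -4.0 589.678; -3.5 620.943; -3.0 660.018; -2.5 676.505; -2.0 694.738; -1.5 661.952; -1.0 631.666; -0.5 596.978; 0.0 569.192; 0.5 545.104; 
O [0.5739 0.1157] btn [0.5029 0.2089] [(-0.12, 96), (-0.04, 23), (-0.036, 18), (0.04, 40), (0.12, 78), (0.124, 34)]
[(-0.058, 279), (-0.054, 332), (-0.05, 330), (-0.046, 106), (-0.042, 157), (-0.038, 351), (-0.034, 271), (0.01, 18), (0.026, 16), (0.034, 180), (0.038, 362), (0.042, 289), (0.046, 291), (0.05, 58)]

O [0.5737 0.1127] btn [0.5052 0.2077] [(-0.12, 31), (-0.116, 77), (-0.036, 26), (0.044, 30), (0.124, 91)]
[(-0.062, 17), (-0.058, 263), (-0.054, 329), (-0.05, 302), (-0.046, 145), (-0.042, 151), (-0.038, 354), (-0.034, 235), (-0.03, 35), (0.006, 19), (0.026, 18), (0.03, 16), (0.034, 180), (0.038, 347), (0.042, 298), (0.046, 259), (0.05, 92)]

O [0.5736 0.1107] btn [0.5067 0.2069] [(-0.116, 79), (-0.112, 27), (-0.032, 29), (0.044, 28), (0.124, 57)]
[(-0.062, 42), (-0.058, 224), (-0.054, 340), (-0.05, 289), (-0.046, 164), (-0.042, 194), (-0.038, 300), (-0.034, 212), (-0.03, 74), (0.006, 19), (0.026, 16), (0.03, 43), (0.034, 178), (0.038, 306), (0.042, 308), (0.046, 242), (0.05, 111)]
tab [0.6732 0.0328 0.2363] [0.6798 0.1032 0.4267]
```

```bash
python3 -m creep '[[-0.5,-1,0.7,0,0,0],[-0.5,-1,0.7,0,0,0],[-0.5,-1,0.7,0,0,0],[-0.5,-1,0.7,0,0,0],[-0.5,-1,0.7,0,0,0],[-0.5,-1,0.7,0,0,0]]' >/dev/null
python3 -m creep '[[0,-0.965,0.5,0,0,-0.02],[0,-0.965,0.5,0,0,-0.02],[0,-0.965,0.5,0,0,-0.02],[0,-0.965,0.5,0,0,-0.02],[0,-0.965,0.5,0,0,-0.02],[0,-0.965,0.5,0,0,-0.02]]' >/dev/null
python3 - <<'E'
from h import *
st(); look("hc"); to([.5525,-.1838,.029],np.radians(87.6))
E
```

```text
t 5.25 p [0.5524, -0.1842, 0.1483] q [-0.525, 0.514, 1.348, 0.0, 1.281, -2.049] F [0.3, 1.1, 0.4] M [-0.02, -0.16, -0.01] gap 0.0881 gf 0.0
R [[-0.999, 0.047, -0.001], [0.047, 0.999, 0.001], [0.001, 0.001, -1.0]]
blue px [425.   7.] z 0.0746 mean [ 0.4163 -0.0862] rect [416.4 -86. ] [30.1  7.6] 85.5 circ [ 0.4127 -0.0857]
blue px [292.  41.] z 0.075 mean [ 0.4323 -0.1726] rect [ 432.5 -172.7] [38.6 38.7] 44.4 circ [ 0.4325 -0.1722]
blue px [112.  66.] z 0.075 mean [ 0.4408 -0.2912] rect [ 440.8 -292. ] [39.6 38.3] 87.5 circ [ 0.4411 -0.292 ]
blue px [283. 218.] z 0.075 mean [ 0.5515 -0.184 ] rect [ 552.3 -184.1] [37.7 38. ] 88.7 circ [ 0.5523 -0.1841]
alt turns [[0.0, 0.0, -0.002], [0.0, -0.0, 1.998]]
row [0.003, -0.006, 0.802] [0.0, 0.0, -0.002]
```

```bash
python3 -m creep '[[0,0,0.8,0,0,0],[0,0,0.8,0,0,0],[0,0,0.8,0,0,0],[0,0,0.8,0,0,0],[0,0,0.8,0,0,0]]' >/dev/null
python3 -m creep '[[0,0,0,0,0,0],[0,0,0,0,0,0],[0,0,0,0,0,0],[0,0,0,0,0,0],[0,0,0,0,0,0],[0,0,0,0,0,0]]' -1 40
python3 -m creep '[[0,0,-0.2,0,0,0],[0,0,-0.4,0,0,0],[0,0,-0.75,0,0,0],[0,0,-0.75,0,0,0],[0,0,-0.75,0,0,0]]'
```

```text
clock: 6.22
ee_pos: [0.5534, -0.1828, 0.0295]
tool_rot: [0.001, 0.021, 1.0, -0.0]
contact_force: [-1.5, 0.5, 6.6]
finger_gap: 0.0512
grasp_force: 40.0
clock: 6.63
ee_pos: [0.5543, -0.1832, 0.1446]
tool_rot: [0.003, 0.021, 1.0, -0.002]
contact_force: [0.2, 0.5, -1.7]
finger_gap: 0.0508
grasp_force: 40.0
```

```bash
python3 -m creep '[[0,1,0,0,0,0],[0,1,0,0,0,0],[0,1,0,0,0,0],[0,1,0,0,0,0],[0,1,0,0,0,0]]' |sed -n '2p;5p'
python3 -m creep '[[-0.05,1,0,0,0,0],[-0.05,1,0,0,0,0],[-0.05,1,0,0,0,0],[-0.05,1,0,0,0,0],[-0.05,1,0,0,0,0]]' |sed -n '2p;5p'
python3 -m creep '[[0,0.52,0,0,0,0],[0,0.52,0,0,0,0],[0,0.52,0,0,0,0],[0,0.52,0,0,0,0],[0,0.52,0,0,0,0]]' |sed -n '2p;5p'
python3 - <<'E'
from h import *
st(); to([.5773,.1936,.0375],np.radians(87.6))
E
```

```text
ee_pos: [0.5585, -0.0281, 0.1395]
finger_gap: 0.0511
ee_pos: [0.5729, 0.1207, 0.1395]
finger_gap: 0.0512
ee_pos: [0.5767, 0.1935, 0.1401]
finger_gap: 0.0513
t 7.88 p [0.5767, 0.1935, 0.1401] q [0.13, 0.565, 1.279, -0.001, 1.3, -1.398] F [0.4, -0.0, -1.2] M [0.02, -0.18, 0.03] gap 0.0513 gf 40.0
R [[-0.999, 0.043, -0.002], [0.043, 0.999, -0.001], [0.002, -0.001, -1.0]]
alt turns [[-0.001, -0.001, -0.001], [-0.002, 0.001, 1.999]]
row [-0.005, 0.001, 0.684] [-0.001, -0.001, -0.001]
```

```bash
python3 -m creep '[[0,0,0.2,0,0,0],[0,0,0.4,0,0,0],[0,0,0.55,0,0,0],[0,0,0.62,0,0,0],[0,0,0.66,0,0,0],[0,0,0.685,0,0,0],[0,0,0.685,0,0,0]]'
python3 -m creep '[[0,0,0,0,0,0],[0,0,0,0,0,0],[0,0,0,0,0,0],[0,0,0,0,0,0]]' 0.42
python3 -m creep '[[0,0,-0.2,0,0,0],[0,0,-0.4,0,0,0],[0,0,-0.8,0,0,0],[0,0,-0.8,0,0,0],[0,0,-0.8,0,0,0],[0,0,-0.8,0,0,0]]'
python3 - <<'E'
from h import *
look("p2"); to([.432,-.1725,.149])
E
```

```text
clock: 8.47
ee_pos: [0.5773, 0.1942, 0.0388]
tool_rot: [0.0, 0.022, 1.0, 0.0]
contact_force: [-0.6, 0.6, -1.0]
finger_gap: 0.0514
grasp_force: 40.0
clock: 8.8
ee_pos: [0.5772, 0.1948, 0.0393]
tool_rot: [0.001, 0.021, 1.0, 0.0]
contact_force: [-0.1, -0.3, 0.8]
finger_gap: 0.0623
grasp_force: 0.0
clock: 9.3
ee_pos: [0.5771, 0.1948, 0.1594]
tool_rot: [0.001, 0.021, 1.0, 0.0]
contact_force: [-0.6, -0.3, -1.4]
finger_gap: 0.0627
grasp_force: 0.0
blue px [282. 216.] z 0.083 mean [0.575 0.194] rect [576.5 193.7] [37.4 38.3] 88.2 circ [0.5769 0.194 ]
red px [144.  45.] z 0.1128 mean [0.4604 0.1222] rect [460.  121.2] [89.4 14.1] 85.4 circ [0.4606 0.1212]
yel px [300. 117.] z 0.1372 mean [0.5031 0.2087] rect [503.2 209. ] [43.9 10.5] 74.9 circ [0.5037 0.2089]
row [0.858, -2.487, 0.061] [0.0, 0.0, 0.0]
```

```bash
python3 -m creep '[[0,-1,0,0,0,0],[0,-1,0,0,0,0],[0,-1,0,0,0,0],[0,-1,0,0,0,0],[0,-1,0,0,0,0]]' 1 >/dev/null
python3 -m creep '[[0.4,-1,0,0,0,0],[0.4,-1,0,0,0,0],[0.4,-1,0,0,0,0],[0.4,-1,0,0,0,0],[0.4,-1,0,0,0,0]]' >/dev/null
python3 -m creep '[[0.46,-0.487,0.06,0,0,0],[0.46,-0.487,0.06,0,0,0],[0.46,-0.487,0.06,0,0,0],[0.46,-0.487,0.06,0,0,0],[0.46,-0.487,0.06,0,0,0]]' >/dev/null
python3 - <<'E'
from h import *
st(); look("hb"); to([.4323,-.1722,.029],np.radians(87.6))
E
```

```text
t 10.6 p [0.4319, -0.172, 0.1488] q [-0.635, 0.33, 1.669, 0.001, 1.144, -2.161] F [0.3, 0.3, -0.0] M [0.0, -0.15, -0.03] gap 0.0879 gf 0.0
R [[-0.999, 0.044, -0.001], [0.044, 0.999, 0.001], [0.001, 0.001, -1.0]]
blue px [401. 171.] z 0.0749 mean [ 0.3991 -0.0847] rect [399.5 -84. ] [38.3 37.7] 87.7 circ [ 0.3999 -0.0842]
blue px [282. 217.] z 0.075 mean [ 0.4305 -0.1723] rect [ 431.4 -172.2] [38.1 38. ] 41.1 circ [ 0.4316 -0.1723]
blue px [130. 234.] z 0.075 mean [ 0.4392 -0.291 ] rect [ 440.2 -291.7] [38.1 38.8] 42.6 circ [ 0.4403 -0.2922]
alt turns [[0.001, -0.0, -0.001], [-0.001, -0.001, 1.999]]
row [0.0, -0.005, 0.8] [0.001, -0.0, -0.001]
```

```bash
python3 -m creep '[[0,0,0.8,0,0,0],[0,0,0.8,0,0,0],[0,0,0.8,0,0,0],[0,0,0.8,0,0,0],[0,0,0.8,0,0,0]]' >/dev/null
python3 -m creep '[[0,0,0,0,0,0],[0,0,0,0,0,0],[0,0,0,0,0,0],[0,0,0,0,0,0],[0,0,0,0,0,0],[0,0,0,0,0,0]]' -1 40 |sed -n '5,6p'
python3 -m creep '[[0,0,-0.2,0,0,0],[0,0,-0.4,0,0,0],[0,0,-0.75,0,0,0],[0,0,-0.75,0,0,0],[0,0,-0.75,0,0,0]]'|sed -n '2p;5,6p'
python3 -m creep '[[-0.865,0.96,0,0,0,0],[-0.865,0.96,0,0,0,0],[-0.865,0.96,0,0,0,0],[-0.865,0.96,0,0,0,0],[-0.865,0.96,0,0,0,0],[-0.865,0.96,0,0,0,0]]'|sed -n '2p;5,6p'
python3 -m creep '[[0,1,0,0,0,0],[0,1,0,0,0,0],[0,1,0,0,0,0],[0,1,0,0,0,0],[0,1,0,0,0,0],[0,1,0,0,0,0]]'|sed -n '2p;5,6p'
python3 - <<'E'
from h import *
st(); to([.574,.1157,.038],np.radians(87.6))
E
```

```text
finger_gap: 0.0513
grasp_force: 40.0
ee_pos: [0.433, -0.1731, 0.1449]
finger_gap: 0.0512
grasp_force: 40.0
ee_pos: [0.5697, -0.0305, 0.1398]
finger_gap: 0.051
grasp_force: 40.0
ee_pos: [0.5734, 0.1163, 0.1404]
finger_gap: 0.0508
grasp_force: 40.0
t 12.98 p [0.5734, 0.1163, 0.1404] q [-0.002, 0.527, 1.349, -0.0, 1.268, -1.532] F [-0.0, -0.0, -1.1] M [0.01, -0.14, 0.0] gap 0.0508 gf 40.0
R [[-0.999, 0.041, -0.003], [0.041, 0.999, -0.0], [0.003, -0.0, -1.0]]
alt turns [[-0.0, -0.002, 0.001], [0.003, -0.0, -1.999]]
row [-0.006, -0.003, 0.683] [-0.0, -0.002, 0.001]
```

```bash
python3 -m creep '[[0,0,0.2,0,0,0],[0,0,0.4,0,0,0],[0,0,0.55,0,0,0],[0,0,0.62,0,0,0],[0,0,0.66,0,0,0],[0,0,0.685,0,0,0],[0,0,0.685,0,0,0]]'
python3 -m creep '[[0,0,0,0,0,0],[0,0,0,0,0,0],[0,0,0,0,0,0],[0,0,0,0,0,0]]' 0.42
python3 -m creep '[[0,0,-0.2,0,0,0],[0,0,-0.4,0,0,0],[0,0,-0.8,0,0,0],[0,0,-0.8,0,0,0],[0,0,-0.8,0,0,0],[0,0,-0.8,0,0,0]]' >/dev/null
python3 - <<'E'
from h import *
st();look("p1")
E
python3 -m creep '[[0,-1,0,0,0,0],[0,-1,0,0,0,0],[0,-1,0,0,0,0],[0,-1,0,0,0,0],[0,-1,0,0,0,0]]' 1 >/dev/null
python3 -m creep '[[0.38,-1,0,0,0,0],[0.38,-1,0,0,0,0],[0.38,-1,0,0,0,0],[0.38,-1,0,0,0,0],[0.38,-1,0,0,0,0]]' >/dev/null
python3 -m creep '[[0.4,-0.753,0.06,0,0,0],[0.4,-0.753,0.06,0,0,0],[0.4,-0.753,0.06,0,0,0],[0.4,-0.753,0.06,0,0,0],[0.4,-0.753,0.06,0,0,0]]' >/dev/null
python3 - <<'E'
from h import *
st(); look("ha"); to([.4405,-.2918,.029],np.radians(87.6))
E
```

```text
clock: 13.57
ee_pos: [0.5745, 0.1151, 0.0394]
tool_rot: [0.0, 0.022, 1.0, -0.0]
contact_force: [-0.2, 0.2, -1.2]
finger_gap: 0.0511
grasp_force: 40.0
clock: 13.9
ee_pos: [0.5746, 0.1157, 0.04]
tool_rot: [0.001, 0.021, 1.0, 0.0]
contact_force: [-0.7, 0.5, -0.5]
finger_gap: 0.0624
grasp_force: 0.0
t 14.4 p [0.5744, 0.1158, 0.1602] q [-0.003, 0.507, 1.323, 0.0, 1.31, -1.531] F [0.3, 0.4, -0.1] M [-0.0, -0.17, 0.02] gap 0.0627 gf 0.0
R [[-0.999, 0.043, 0.002], [0.043, 0.999, 0.0], [-0.002, 0.0, -1.0]]
blue px [383. 214.] z 0.0829 mean [0.5749 0.1924] rect [576.5 193.7] [38.8 38.2] 88.7 circ [0.5766 0.1937]
blue px [282. 216.] z 0.083 mean [0.5725 0.1149] rect [574.  114.7] [37.5 38.3] 88.8 circ [0.5741 0.1147]
red px [280.  44.] z 0.1128 mean [0.4602 0.119 ] rect [460.  120.4] [88.6 14.2] 85.2 circ [0.4592 0.1205]
yel px [432. 116.] z 0.137 mean [0.5032 0.2067] rect [503.3 208.3] [43.7 11. ] 74.9 circ [0.5036 0.2083]
t 15.7 p [0.4388, -0.2923, 0.1489] q [-0.812, 0.427, 1.503, 0.0, 1.214, -2.337] F [0.4, 0.6, 0.2] M [0.08, -0.22, 0.0] gap 0.0884 gf 0.0
R [[-0.999, 0.046, -0.002], [0.046, 0.999, 0.002], [0.002, 0.002, -1.0]]
blue px [546. 155.] z 0.0744 mean [ 0.4019 -0.0989] rect [401.8 -98.7] [33.3 10.7] 7.3 circ [ 0.4012 -0.0941]
blue px [282. 219.] z 0.075 mean [ 0.4391 -0.2926] rect [ 440.1 -293. ] [37.8 38.2] 89.3 circ [ 0.4403 -0.2926]
alt turns [[0.001, -0.001, -0.001], [-0.001, -0.002, 1.999]]
row [-0.007, -0.006, 0.802] [0.001, -0.001, -0.001]
```

```bash
python3 -m creep '[[0,0,0.8,0,0,0],[0,0,0.8,0,0,0],[0,0,0.8,0,0,0],[0,0,0.8,0,0,0],[0,0,0.8,0,0,0]]' >/dev/null
python3 -m creep '[[0,0,0,0,0,0],[0,0,0,0,0,0],[0,0,0,0,0,0],[0,0,0,0,0,0],[0,0,0,0,0,0],[0,0,0,0,0,0]]' -1 40 |sed -n '5,6p'
python3 -m creep '[[0,0,-0.2,0,0,0],[0,0,-0.4,0,0,0],[0,0,-0.75,0,0,0],[0,0,-0.75,0,0,0],[0,0,-0.75,0,0,0]]'|sed -n '2p;5,6p'
python3 -m creep '[[-0.4,0.9,0,0,0,0],[-0.4,0.9,0,0,0,0],[-0.4,0.9,0,0,0,0],[-0.4,0.9,0,0,0,0],[-0.4,0.9,0,0,0,0],[-0.4,0.9,0,0,0,0]]'|sed -n '2p;5,6p'
python3 -m creep '[[-0.37,0.9,0,0,0,0],[-0.37,0.9,0,0,0,0],[-0.37,0.9,0,0,0,0],[-0.37,0.9,0,0,0,0],[-0.37,0.9,0,0,0,0],[-0.37,0.9,0,0,0,0]]'|sed -n '2p;5,6p'
python3 -m creep '[[0,0.443,0,0,0,0],[0,0.443,0,0,0,0],[0,0.443,0,0,0,0],[0,0.443,0,0,0,0],[0,0.443,0,0,0,0]]'|sed -n '2p;5,6p'
python3 - <<'E'
from h import *
st(); to([.5707,.0378,.038],np.radians(87.6))
E
```

```text
finger_gap: 0.0512
grasp_force: 40.0
ee_pos: [0.4405, -0.2927, 0.1459]
finger_gap: 0.0509
grasp_force: 40.0
ee_pos: [0.5051, -0.1583, 0.1413]
finger_gap: 0.0514
grasp_force: 40.0
ee_pos: [0.5663, -0.0274, 0.1416]
finger_gap: 0.0508
grasp_force: 40.0
ee_pos: [0.5693, 0.0375, 0.1424]
finger_gap: 0.0514
grasp_force: 40.6
t 18.5 p [0.5693, 0.0375, 0.1424] q [-0.141, 0.501, 1.391, -0.001, 1.25, -1.667] F [1.3, 0.3, -1.9] M [-0.02, -0.22, -0.01] gap 0.0514 gf 40.6
R [[-0.999, 0.045, -0.001], [0.045, 0.999, -0.0], [0.001, -0.0, -1.0]]
alt turns [[-0.0, -0.0, -0.002], [-0.001, 0.0, 1.998]]
row [-0.01, 0.003, 0.696] [-0.0, -0.0, -0.002]
```

```bash
python3 -m creep '[[-0.01,0,0.2,0,0,0],[-0.01,0,0.4,0,0,0],[-0.01,0,0.55,0,0,0],[-0.01,0,0.62,0,0,0],[-0.01,0,0.67,0,0,0],[-0.01,0,0.695,0,0,0],[-0.01,0,0.695,0,0,0]]'
python3 -m creep '[[0,0,0,0,0,0],[0,0,0,0,0,0],[0,0,0,0,0,0],[0,0,0,0,0,0]]' 0.42
python3 -m creep '[[0,0,-0.2,0,0,0],[0,0,-0.4,0,0,0],[0,0,-1,0,0,0],[0,0,-1,0,0,0],[0,0,-1,0,0,0],[0,0,-1,0,0,0]]' >/dev/null
python3 - <<'E'
from h import *
st();look("p0")
E
python3 -m creep '[[0.76,0.52,0,0,0,0],[0.76,0.52,0,0,0,0],[0.76,0.52,0,0,0,0.95],[0.76,0.52,0,0,0,0.95],[0.76,0.52,0,0,0,0.95],[0.76,0.52,0,0,0,0.95],[0.76,0.52,0,0,0,0.95],[0.76,0.52,0,0,0,0.95],[0.76,0.52,0,0,0,0.95],[0.76,0.52,0,0,0,0.95],[0.76,0.52,0,0,0,0.95],[0.76,0.52,0,0,0,0.95]]' >/dev/null
python3 -m creep '[[0,0,0,0,0,0.2],[0,0,0,0,0,0.2],[0,0,0,0,0,0.2],[0,0,0,0,0,0.2]]' >/dev/null
python3 - <<'E'
from h import *
st(); look("hh"); to([.4597,.1206,.087],np.radians(-4.7))
E
```

```text
clock: 19.08
ee_pos: [0.5715, 0.0384, 0.0395]
tool_rot: [0.001, 0.022, 1.0, -0.0]
contact_force: [-0.2, 0.4, -0.6]
finger_gap: 0.051
grasp_force: 40.0
clock: 19.42
ee_pos: [0.5713, 0.0392, 0.039]
tool_rot: [0.001, 0.021, 1.0, -0.0]
contact_force: [0.1, -0.6, -0.6]
finger_gap: 0.0626
grasp_force: 0.0
t 19.92 p [0.572, 0.0392, 0.1916] q [-0.138, 0.456, 1.316, 0.0, 1.364, -1.666] F [-0.3, -0.6, -1.3] M [0.02, -0.16, 0.02] gap 0.0627 gf 0.0
R [[-0.999, 0.043, 0.006], [0.043, 0.999, -0.001], [-0.006, -0.001, -1.0]]
blue px [114.   7.] z 0.0748 mean [ 0.4155 -0.0818] rect [415.8 -82.8] [31.9  9.2] 89.3 circ [ 0.4119 -0.0827]
blue px [459. 201.] z 0.0828 mean [0.5751 0.1908] rect [576.3 193.2] [38.8 37.7] 87.4 circ [0.577  0.1934]
blue px [282. 204.] z 0.083 mean [0.5706 0.0382] rect [572.1  37.9] [37.  38.4] 88.0 circ [0.5723 0.0379]
blue px [369. 203.] z 0.0829 mean [0.5726 0.1134] rect [573.9 114.3] [38.5 37.8] 89.3 circ [0.5743 0.1146]
red px [400.  51.] z 0.1128 mean [0.4603 0.1203] rect [460.  119.7] [88.2 13.9] 85.0 circ [0.4601 0.1198]
yel px [516. 111.] z 0.1367 mean [0.5015 0.1985
[... 311 characters left out ...]
.1943] rect [576.4 194.1] [38.4 38.6] 82.6 circ [0.5766 0.1939]
blue px [417. 208.] z 0.0829 mean [0.5722 0.1169] rect [573.9 115.5] [38.2 38.1] 65.9 circ [0.5738 0.1152]
blue px [408. 280.] z 0.0828 mean [0.5708 0.0479] rect [576.8  43.7] [24.5 36.1] 38.7 circ [0.5719 0.0395]
blue px [237. 376.] z 0.0749 mean [ 0.4016 -0.0703] rect [401.6 -70.5] [14.9 37.2] 84.8 circ [ 0.4009 -0.0776]
red px [284. 214.] z 0.113 mean [0.4601 0.1252] rect [459.7 121.6] [87.6 13.3] 85.2 circ [0.46   0.1215]
yel px [347.  89.] z 0.1371 mean [0.5025 0.2096] rect [503.3 208.8] [44.  11.3] 74.8 circ [0.5032 0.2088]
alt turns [[-0.002, 0.0, 0.03], [-0.0, -0.003, -1.97]]
row [-0.01, 0.003, 0.666] [-0.002, 0.0, 0.03]
```

View pics/hh.png

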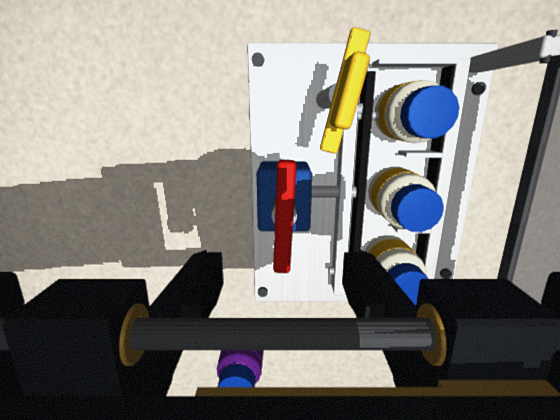

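The view shows the gripper over the red bar (284,214), with the jars standing in their three pockets on the right and the turnbutton clear at (347,89). I'll grasp and turn.

```bash
python3 -m creep '[[-0.01,0,0.3,0,0,0.03],[-0.01,0,0.66,0,0,0.03],[-0.01,0,0.66,0,0,0.03],[-0.01,0,0.66,0,0,0.03],[-0.01,0,0.66,0,0,0.03]]' |sed -n '2p;4p'
python3 -m creep '[[0,0,0,0,0,0],[0,0,0,0,0,0],[0,0,0,0,0,0],[0,0,0,0,0,0],[0,0,0,0,0,0],[0,0,0,0,0,0],[0,0,0,0,0,0],[0,0,0,0,0,0]]' -1 50 
python3 -m creep '[[0,0,0,0,0,0.9],[0,0,0,0,0,0.9],[0,0,0,0,0,0.9],[0,0,0,0,0,0.9],[0,0,0,0,0,0.9],[0,0,0,0,0,0.9],[0,0,0,0,0,0.9],[0,0,0,0,0,0.9],[0,0,0,0,0,0.9],[0,0,0,0,0,0.9],[0,0,0,0,0,0.9],[0,0,0,0,0,0.9]]'
python3 - <<'E'
from h import *
st()
E
```

```text
ee_pos: [0.46, 0.1206, 0.0889]
contact_force: [0.3, -0.1, -0.2]
clock: 22.43
ee_pos: [0.4603, 0.1206, 0.0896]
tool_rot: [-0.0, 0.736, 0.677, -0.0]
contact_force: [-0.0, 0.1, 1.9]
finger_gap: 0.0135
grasp_force: 50.0
clock: 23.43
ee_pos: [0.4599, 0.121, 0.0896]
tool_rot: [-0.0, 0.999, 0.034, -0.0]
contact_force: [-1.6, 2.9, 3.1]
finger_gap: 0.0132
grasp_force: 50.0
t 23.43 p [0.4599, 0.121, 0.0896] q [0.007, 0.431, 1.721, 0.001, 0.991, 1.51] F [-1.6, 2.9, 3.1] M [0.4, 0.35, 0.09] gap 0.0132 gf 50.0
R [[0.998, 0.067, -0.001], [0.067, -0.998, 0.001], [-0.001, -0.001, -1.0]]
```

Good tracking. I'll continue with 0.8 more (q6 to about 2.77), then release, wind back, regrasp and continue.

```bash
python3 -m creep '[[0,0,0,0,0,0.8],[0,0,0,0,0,0.8],[0,0,0,0,0,0.8],[0,0,0,0,0,0.8],[0,0,0,0,0,0.8],[0,0,0,0,0,0.8],[0,0,0,0,0,0.8],[0,0,0,0,0,0.8],[0,0,0,0,0,0.8],[0,0,0,0,0,0.8],[0,0,0,0,0,0.8],[0,0,0,0,0,0.8]]'
python3 - <<'E'
from h import *
st()
E
python3 -m creep '[[0,0,0,0,0,0],[0,0,0,0,0,0],[0,0,0,0,0,0],[0,0,0,0,0,0]]' 0.42 |tail -2
python3 -m creep '[[0,0,-0.2,0,0,0],[0,0,-0.5,0,0,0],[0,0,-0.5,0,0,0],[0,0,-0.5,0,0,0]]' >/dev/null
python3 -m creep '[[0,0,0,0,0,-0.95],[0,0,0,0,0,-0.95],[0,0,0,0,0,-0.95],[0,0,0,0,0,-0.95],[0,0,0,0,0,-0.95],[0,0,0,0,0,-0.95],[0,0,0,0,0,-0.95],[0,0,0,0,0,-0.95],[0,0,0,0,0,-0.95],[0,0,0,0,0,-0.95],[0,0,0,0,0,-0.95],[0,0,0,0,0,-0.95]]' >/dev/null
python3 -m creep '[[0,0,0,0,0,-0.95],[0,0,0,0,0,-0.95],[0,0,0,0,0,-0.95],[0,0,0,0,0,-0.95],[0,0,0,0,0,-0.95],[0,0,0,0,0,-0.95],[0,0,0,0,0,-0.95],[0,0,0,0,0,-0.95],[0,0,0,0,0,-0.95],[0,0,0,0,0,-0.95],[0,0,0,0,0,-0.95],[0,0,0,0,0,-0.95]]' >/dev/null
python3 - <<'E'
from h import *
st(); look("hh2")
E
```

```text
clock: 24.43
ee_pos: [0.4601, 0.1214, 0.0896]
tool_rot: [-0.001, 0.83, -0.558, -0.001]
contact_force: [-0.1, 5.9, 1.3]
finger_gap: 0.0132
grasp_force: 50.0
t 24.43 p [0.4601, 0.1214, 0.0896] q [0.008, 0.431, 1.72, 0.002, 0.991, 2.762] F [-0.1, 5.9, 1.3] M [0.94, 0.09, -0.07] gap 0.0132 gf 50.0
R [[0.377, -0.926, -0.0], [-0.926, -0.377, 0.002], [-0.002, -0.0, -1.0]]
finger_gap: 0.0379
grasp_force: 0.0
t 27.1 p [0.4597, 0.1205, 0.1629] q [0.007, 0.329, 1.621, -0.0, 1.195, -0.23] F [-0.3, 0.3, -0.8] M [0.04, -0.08, -0.06] gap 0.0623 gf 0.0
R [[-0.235, 0.972, -0.003], [0.972, 0.235, -0.0], [0.001, -0.003, -1.0]]
blue px [465. 172.] z 0.0829 mean [0.5826 0.1851] rect [585.2 184.4] [39.  38.7] 59.3 circ [0.5855 0.1845]
blue px [424. 253.] z 0.0828 mean [0.5767 0.1166] rect [579.  114.6] [39.3 38.5] 84.2 circ [0.5795 0.1148]
blue px [183. 382.] z 0.075 mean [ 0.4056 -0.0742] rect [403.8 -74.6] [28.3 24.5] 13.3 circ [ 0.4041 -0.0779]
red px [283. 224.] z 0.1129 mean [0.4586 0.124 ] rect [459.5 121.5] [13.5 87.9] 21.6 circ [0.4598 0.1216]
yel px [393. 111.] z 0.137 mean [0.5019 0.2095] rect [503.1 208.6] [43.6 11.4] 75.0 circ [0.5007 0.2092]
```

```bash
python3 -m creep '[[0,0,0,0,0,-0.089],[0,0,0,0,0,-0.089],[0,0,0.3,0,0,-0.089],[0,0,0.49,0,0,-0.089],[0,0,0.49,0,0,-0.089],[0,0,0.49,0,0,-0.089]]' |sed -n '2p;4p'
python3 -m creep '[[0,0,0,0,0,0],[0,0,0,0,0,0],[0,0,0,0,0,0],[0,0,0,0,0,0],[0,0,0,0,0,0],[0,0,0,0,0,0],[0,0,0,0,0,0],[0,0,0,0,0,0]]' -1 55 |tail -2
python3 -m creep '[[0,0,0,0,0,0.1],[0,0,0,0,0,0.17],[0,0,0,0,0,0.24],[0,0,0,0,0,0.31],[0,0,0,0,0,0.38],[0,0,0,0,0,0.45],[0,0,0,0,0,0.52],[0,0,0,0,0,0.59],[0,0,0,0,0,0.66],[0,0,0,0,0,0.73],[0,0,0,0,0,0.8],[0,0,0,0,0,0.8]]'
python3 - <<'E'
from h import *
st()
E
python3 -m creep '[[0,0,0,0,0,0.02],[0,0,0,0,0,0.04],[0,0,0,0,0,0.06],[0,0,0,0,0,0.08],[0,0,0,0,0,0.08]]' >/dev/null
python3 - <<'E'
from h import *
st()
E
```

```text
ee_pos: [0.4597, 0.1205, 0.0903]
contact_force: [0.4, 0.4, 1.7]
finger_gap: 0.0134
grasp_force: 55.0
clock: 29.32
ee_pos: [0.46, 0.1207, 0.0911]
tool_rot: [-0.0, 0.943, 0.334, -0.0]
contact_force: [-3.0, 0.4, 3.9]
finger_gap: 0.0136
grasp_force: 55.0
t 29.32 p [0.46, 0.1207, 0.0911] q [0.007, 0.428, 1.719, 0.0, 0.995, 0.897] F [-3.0, 0.4, 3.9] M [0.11, 0.39, -0.1] gap 0.0136 gf 55.0
R [[0.777, 0.629, -0.001], [0.629, -0.777, 0.0], [-0.001, -0.001, -1.0]]
t 29.73 p [0.46, 0.1208, 0.0911] q [0.007, 0.428, 1.719, 0.0, 0.995, 1.016] F [-3.2, 1.2, 4.3] M [0.19, 0.49, 0.11] gap 0.0132 gf 55.0
R [[0.847, 0.532, -0.001], [0.532, -0.847, 0.0], [-0.001, -0.001, -1.0]]
```

```bash
python3 -m creep '[[0,0,0,0,0,0.02],[0,0,0,0,0,0.04],[0,0,0,0,0,0.06],[0,0,0,0,0,0.06]]' >/dev/null
python3 - <<'E'
from h import *
st()
E
python3 -m creep '[[0,0,0,0,0,0.02],[0,0,0,0,0,0.04],[0,0,0,0,0,0.06],[0,0,0,0,0,0.06]]' >/dev/null
python3 - <<'E'
from h import *
s=st(); print(s["effort"])
E
```

```text
t 30.07 p [0.46, 0.1208, 0.0911] q [0.007, 0.428, 1.719, 0.0, 0.995, 1.111] F [-3.9, 2.0, 5.3] M [0.31, 0.64, 0.18] gap 0.0132 gf 55.0
R [[0.893, 0.45, -0.001], [0.45, -0.893, 0.0], [-0.001, -0.001, -1.0]]
t 30.4 p [0.4599, 0.1208, 0.0911] q [0.007, 0.428, 1.719, 0.0, 0.995, 1.205] F [-4.2, 3.4, 5.6] M [0.37, 0.59, 0.15] gap 0.0133 gf 55.0
R [[0.931, 0.364, -0.001], [0.364, -0.931, 0.0], [-0.001, -0.001, -1.0]]
[ -1.73926815 -37.31524587 -16.71250999  -0.37324696  -1.0160457
   0.53634491]
```

```bash
for i in 1 2; do :; done
python3 -m creep '[[0,0,0,0,0,0.02],[0,0,0,0,0,0.04],[0,0,0,0,0,0.06],[0,0,0,0,0,0.06]]' >/dev/null
python3 -c "
from h import *
s=st(); print(s['effort'][5])"
python3 -m creep '[[0,0,0,0,0,0.02],[0,0,0,0,0,0.04],[0,0,0,0,0,0.06],[0,0,0,0,0,0.06]]' >/dev/null
python3 -c "
from h import *
s=st(); print(s['effort'][5]); look('hs')"
```

```text
t 30.73 p [0.4599, 0.1209, 0.0911] q [0.007, 0.428, 1.719, 0.0, 0.995, 1.299] F [-3.7, 2.7, 4.7] M [0.37, 0.64, 0.12] gap 0.013 gf 55.0
R [[0.961, 0.275, -0.001], [0.275, -0.961, 0.0], [-0.001, -0.001, -1.0]]
0.5476155504584312
t 31.07 p [0.4599, 0.1209, 0.0911] q [0.007, 0.428, 1.719, 0.001, 0.995, 1.393] F [-3.9, 2.4, 5.2] M [0.45, 0.61, 0.12] gap 0.0135 gf 55.0
R [[0.983, 0.183, -0.001], [0.183, -0.983, 0.0], [-0.001, -0.001, -1.0]]
0.55893799290061
blue px [200.   9.] z 0.0821 mean [0.5712 0.1787] rect [571.8 178.9] [ 7.8 29.9] 17.5 circ [0.5755 0.1801]
blue px [345.  25.] z 0.0829 mean [0.5764 0.114 ] rect [575.4 112.7] [21.9 39.7] 10.3 circ [0.5837 0.1142]
blue px [505.  48.] z 0.0829 mean [0.5807 0.0407] rect [581.1  38.1] [38.6 39.9] 12.0 circ [0.5816 0.0383]
red px [282. 250.] z 0.1128 mean [0.4776 0.1241] rect [473.8 123.4] [61.5 13.7] 11.3 circ [0.4736 0.123 ]
red px [283. 357.] z 0.113 mean [0.4217 0.1131] rect [421.7 113.2] [10.3 13.2] 13.2 circ [0.421  0.1127]
yel px [ 78. 163.] z 0.1367 mean [0.5043 0.2044] rect [503.7 207.7] [43.2 10.9] 74.9 circ [0.5043 0.2076]
```

View pics/hs.png

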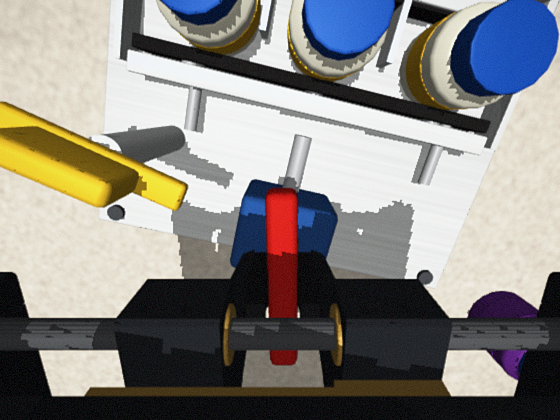

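The bar at (283,270) is turned about 4.4 rad and the jars stand against the rear rail. The torque hasn't jumped yet, so I'll keep turning in small steps.

```bash
python3 -m creep '[[0,0,0,0,0,0.02],[0,0,0,0,0,0.04],[0,0,0,0,0,0.06],[0,0,0,0,0,0.06],[0,0,0,0,0,0.06]]' >/dev/null
python3 -c "
from h import *
s=st(); print(s['effort'][5])"
python3 -m creep '[[0,0,0,0,0,0.02],[0,0,0,0,0,0.04],[0,0,0,0,0,0.06],[0,0,0,0,0,0.06],[0,0,0,0,0,0.06]]' >/dev/null
python3 -c "
from h import *
s=st(); print(s['effort'][5]); c,P=look('hs2')
X=np.array([.9991,-.042]);Y=np.array([.042,.9991]);O=np.array([.574,.1157])
m=(P[...,2]>.029)&(P[...,2]<.0345); q=(P[m][:,:2]-O)@np.stack([X,Y],1); q=q[np.abs(q[:,1])<.1]
h,_=np.histogram(q[:,0],np.arange(-.06,.06,.002)); print([(round(-.059+.002*i,3),int(n)) for i,n in enumerate(h) if n>15])"
```

```text
t 31.53 p [0.4599, 0.121, 0.0911] q [0.007, 0.428, 1.719, 0.001, 0.995, 1.486] F [-4.3, 2.7, 6.1] M [0.47, 0.68, 0.11] gap 0.0135 gf 55.0
R [[0.996, 0.091, -0.001], [0.091, -0.996, 0.001], [-0.001, -0.001, -1.0]]
0.18481597770005465
t 31.95 p [0.4599, 0.121, 0.0911] q [0.007, 0.428, 1.719, 0.001, 0.995, 1.58] F [-4.2, 3.3, 4.8] M [0.58, 0.65, 0.1] gap 0.0137 gf 55.0
R [[1.0, -0.003, -0.001], [-0.003, -1.0, 0.001], [-0.001, -0.001, -1.0]]
0.22795263212174177
blue px [144.  19.] z 0.0827 mean [0.5761 0.1816] rect [575.9 183.2] [17.5 38.7] 4.3 circ [0.5839 0.1838]
blue px [295.  21.] z 0.0829 mean [0.5746 0.1147] rect [573.8 114.6] [38.5 18.6] 89.9 circ [0.5818 0.1146]
blue px [461.  25.] z 0.0828 mean [0.5734 0.0409] rect [572.8  38.9] [39.7 22.9] 85.0 circ [0.581  0.0381]
red px [282. 250.] z 0.1128 mean [0.4779 0.1207] rect [474.3 120.7] [61.3 13.7] 0.6 circ [0.4741 0.1209]
red px [283. 357.] z 0.1129 mean [0.421  0.1202] rect [420.8 120.3] [ 9.9 13.2] 2.0 circ [0.4207 0.1203]
yel px [ 71. 204.] z 0.1366 mean [0.5035 0.2012] rect [502.8 205.1] [37.8 11.1] 74.9 circ [0.5038 0.2048]
[(-0.037, 233), (-0.035, 1052), (-0.033, 1072), (-0.031, 1075), (-0.029, 1083), (-0.027, 1099), (-0.025, 838), (-0.023, 964), (-0.021, 1120), (-0.019, 1156), (-0.017, 1137), (-0.015, 313), (-0.013, 48), (-0.011, 37), (-0.009, 34), (-0.007, 27), (-0.005, 28), (-0.003, 27), (-0.001, 20), (0.001, 21), (0.003, 83), (0.005, 78), (0.007, 83), (0.009, 76), (0.011, 83), (0.013, 80), (0.015, 73), (0.017, 75), (0.019, 75), (0.021, 73), (0.023, 43), (0.025, 18)]
```

```bash
python3 -m creep '[[0,0,0,0,0,0.02],[0,0,0,0,0,0.04],[0,0,0,0,0,0.06],[0,0,0,0,0,0.06],[0,0,0,0,0,0.06]]' >/dev/null
python3 -c "
from h import *
s=st(); print(s['effort'][5])"
python3 -m creep '[[0,0,0,0,0,0.02],[0,0,0,0,0,0.04],[0,0,0,0,0,0.06],[0,0,0,0,0,0.06],[0,0,0,0,0,0.06]]' >/dev/null
python3 -c "
from h import *
s=st(); print(s['effort'][5]); c,P=look('hs3')
X=np.array([.9991,-.042]);Y=np.array([.042,.9991]);O=np.array([.574,.1157])
m=(P[...,2]>.029)&(P[...,2]<.0345); q=(P[m][:,:2]-O)@np.stack([X,Y],1); q=q[np.abs(q[:,1])<.1]
h,_=np.histogram(q[:,0],np.arange(-.06,.0,.002)); print([(round(-.059+.002*i,3),int(n)) for i,n in enumerate(h) if n>15])"
```

```text
t 32.42 p [0.4599, 0.121, 0.0911] q [0.007, 0.428, 1.719, 0.001, 0.995, 1.674] F [-4.3, 2.9, 5.4] M [0.6, 0.61, 0.33] gap 0.0137 gf 55.1
R [[0.995, -0.096, -0.001], [-0.096, -0.995, 0.001], [-0.001, -0.0, -1.0]]
0.419723829254508
t 32.83 p [0.4599, 0.1211, 0.0911] q [0.008, 0.428, 1.719, 0.001, 0.995, 1.768] F [-4.1, 4.0, 5.6] M [0.64, 0.62, 0.56] gap 0.0135 gf 55.4
R [[0.982, -0.189, -0.001], [-0.189, -0.982, 0.001], [-0.001, -0.0, -1.0]]
0.6427792645990849
blue px [94. 35.] z 0.0828 mean [0.5834 0.1823] rect [583.  184.4] [39.6 31. ] 83.7 circ [0.5868 0.1844]
blue px [244.  22.] z 0.0829 mean [0.5753 0.1154] rect [574.5 116.2] [39.  19.8] 79.2 circ [0.5831 0.1146]
blue px [406.  11.] z 0.0824 mean [0.5667 0.0438] rect [566.8  42.3] [33.   9.8] 74.0 circ [0.5713 0.041 ]
red px [281. 250.] z 0.1128 mean [0.4778 0.1177] rect [473.8 118.3] [13.6 61.8] 81.0 circ [0.4735 0.1179]
red px [285. 357.] z 0.113 mean [0.4216 0.1266] rect [421.3 126.6] [13.1 10.2] 78.5 circ [0.4209 0.1266]
yel px [ 67. 242.] z 0.1366 mean [0.503  0.1999] rect [502.5 203.3] [35.1 11.3] 75.4 circ [0.504 0.203]
[(-0.035, 960), (-0.033, 1072), (-0.031, 1075), (-0.029, 1085), (-0.027, 1087), (-0.025, 1083), (-0.023, 950), (-0.021, 1110), (-0.019, 1137), (-0.017, 1142), (-0.015, 439), (-0.013, 42), (-0.011, 39), (-0.009, 36), (-0.007, 29), (-0.005, 30), (-0.003, 23)]
```

The torque jumped to about 0.56 N m, so it's at the stop. I'll release the handle and go above the lid tab.

```bash
python3 -m creep '[[0,0,0,0,0,0],[0,0,0,0,0,0],[0,0,0,0,0,0],[0,0,0,0,0,0]]' 0.2 >/dev/null
python3 -m creep '[[0,0,-0.2,0,0,0],[0,0,-0.5,0,0,0],[0,0,-1,0,0,-0.094],[0,0,-1,0,0,-0.094],[0,0,-1,0,0,-0.094],[0,0,-1,0,0,-0.094]]' >/dev/null
python3 -m creep '[[0.7,0.3,-0.4,0,0,0],[0.7,0.3,-0.4,0,0,0],[0.7,0.3,-0.4,0,0,0],[0.7,0.3,-0.4,0,0,0],[0.7,0.3,-0.4,0,0,0]]' >/dev/null
python3 -m creep '[[0.55,0.23,-0.1,0,0,0],[0.55,0.23,-0.1,0,0,0],[0.55,0.23,-0.1,0,0,0],[0.55,0.23,-0.1,0,0,0],[0.55,0.23,-0.1,0,0,0]]' >/dev/null
python3 - <<'E'
from h import *
st(); c=cam("wrist"); cv2.imwrite("pics/tab.png",c["img"]); P=cloud(c); hsv=cv2.cvtColor(c["img"],cv2.COLOR_BGR2HSV)
n,l,s,ce=cv2.connectedComponentsWithStats(cv2.inRange(hsv,(20,150,60),(32,255,255)))
for i in range(1,n):
    if s[i,4]<60: continue
    p=P[l==i]; print(ce[i].round(),s[i],np.nanmedian(p,0).round(4),np.nanpercentile(p,3,0).round(4),np.nanpercentile(p,97,0).round(4))
E
```

```text
t 34.55 p [0.6429, 0.033, 0.3141] q [-0.132, 0.526, 0.843, 0.0, 1.777, 1.485] F [0.8, 0.3, 0.4] M [0.01, -0.03, 0.0] gap 0.0528 gf 0.0
R [[0.999, -0.047, -0.004], [-0.047, -0.999, 0.001], [-0.004, -0.001, -1.0]]
[281. 172.] [265 163  34  17 530] [0.678  0.0316 0.2372] [0.672  0.0202 0.2322] [0.6827 0.0429 0.239 ]
[188. 202.] [169 195  29  26 146] [0.6044 0.1645 0.0381] [0.5802 0.1579 0.0259] [0.6129 0.1898 0.0454]
[236. 200.] [215 195  32  16 100] [0.6038 0.0972 0.0377] [0.5894 0.0881 0.0262] [0.6102 0.126  0.0443]
[281. 197.] [265 194  33  11  90] [0.6038 0.0375 0.0361] [0.595  0.0153 0.0252] [0.6071 0.0581 0.0436]
[432. 388.] [412 381  42  14 168] [ 0.6587 -0.0022  0.4051] [ 0.6578 -0.0066  0.4031] [0.6596 0.0018 0.407 ]
[192. 391.] [183 388  19   7  62] [0.6614 0.0517 0.4062] [0.6606 0.0499 0.4048] [0.6622 0.054  0.4075]
[266. 391.] [254 388  26   8  76] [0.6606 0.0352 0.4061] [0.6597 0.0327 0.4051] [0.6614 0.0378 0.4074]
[369. 391.] [356 388  23   7  66] [0.6594 0.012  0.4062] [0.6586 0.0101 0.405 ] [0.6604 0.0146 0.4073]
```

View pics/tab.png

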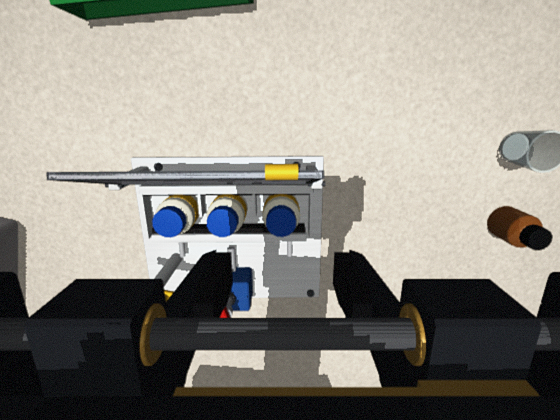

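The yellow tab is at (281,172), at about (0.675,0.032,0.233), and the lid leans back some 106°. The jars stand clamped at (172,220), (225,219) and (282,219). I'll pinch the tab.

```bash
python3 -m creep '[[0.21,0,0,0,0,0],[0.21,0,0.2,0,0,0],[0.21,0,0.4,0,0,0],[0.21,0,0.55,0,0,0],[0.21,0,0.65,0,0,0],[0.21,0,0.65,0,0,0]]' | sed -n '2p;4p'
python3 -m creep '[[0,0,0,0,0,0],[0,0,0,0,0,0],[0,0,0,0,0,0],[0,0,0,0,0,0],[0,0,0,0,0,0],[0,0,0,0,0,0]]' -1 15
python3 -c "
from h import *
s=st(); R=q2R(s['tool_rot'])
p=np.array(s['ee_pos']); H=np.array([.6355,.0331,.095]); X=np.array([.9991,-.042,0]); g=p+[0,0,.019]
r=.1425; t0=np.arctan2(g[2]-H[2],-(g-H)@X); print('theta',np.degrees(t0),'r',np.hypot(g[2]-H[2],(g-H)@X))
for t in np.linspace(t0,np.radians(1.4),13)[1:]:
    q=-X*r*np.cos(t)+[0,0,r*np.sin(t)]; q0=-X*r*np.cos(t0)+[0,0,r*np.sin(t0)]
    print((R.T@(q-q0)/.15).round(3))"
```

```text
ee_pos: [0.6729, 0.0321, 0.215]
contact_force: [0.4, 0.1, -0.0]
clock: 35.6
ee_pos: [0.6756, 0.0322, 0.2197]
tool_rot: [-0.001, 1.0, -0.023, 0.001]
contact_force: [0.5, 6.9, 2.8]
finger_gap: 0.0234
grasp_force: 15.0
t 35.6 p [0.6756, 0.0322, 0.2197] q [-0.128, 0.622, 0.931, 0.002, 1.586, 1.489] F [0.5, 6.9, 2.8] M [0.94, -0.04, 0.01] gap 0.0234 gf 15.0
R [[0.999, -0.046, 0.002], [-0.046, -0.999, 0.002], [0.002, -0.002, -1.0]]
theta 105.59960291400654 r 0.14915072772198376
[-0.141  0.001 -0.028]
[-0.285  0.001 -0.035]
[-0.428  0.002 -0.02 ]
[-0.567  0.002  0.016]
[-0.699  0.003  0.073]
[-0.821  0.004  0.15 ]
[-0.93   0.004  0.243]
[-1.023  0.005  0.353]
[-1.099  0.006  0.475]
[-1.156  0.006  0.607]
[-1.192  0.007  0.746]
[-1.207  0.007  0.889]
```

```bash
python3 -m creep '[[-0.07,0,-0.018,0,0,0],[-0.14,0,-0.028,0,0,0],[-0.215,0,-0.034,0,0,0],[-0.285,0,-0.035,0,0,0],[-0.36,0,-0.03,0,0,0],[-0.43,0,-0.02,0,0,0],[-0.565,0,0.016,0,0,0],[-0.7,0,0.073,0,0,0],[-0.82,0,0.15,0,0,0],[-0.93,0,0.243,0,0,0],[-0.93,0,0.243,0,0,0]]' 
python3 -m creep '[[-0.05,0,0.055,0,0,0],[-0.093,0,0.11,0,0,0],[-0.135,0,0.17,0,0,0],[-0.169,0,0.232,0,0,0],[-0.2,0,0.298,0,0,0],[-0.226,0,0.364,0,0,0],[-0.246,0,0.433,0,0,0],[-0.262,0,0.503,0,0,0],[-0.272,0,0.575,0,0,0],[-0.277,0,0.62,0,0,0],[-0.277,0,0.64,0,0,0],[-0.277,0,0.64,0,0,0]]' 
python3 -c "
from h import *
st()"
```

```text
clock: 36.52
ee_pos: [0.5328, 0.038, 0.1811]
tool_rot: [-0.0, 1.0, -0.023, -0.002]
contact_force: [-6.9, 3.0, 6.7]
finger_gap: 0.0238
grasp_force: 15.0
clock: 37.52
ee_pos: [0.4948, 0.0395, 0.0858]
tool_rot: [-0.0, 1.0, -0.024, -0.0]
contact_force: [-1.5, 3.2, -1.1]
finger_gap: 0.0236
grasp_force: 15.0
t 37.52 p [0.4948, 0.0395, 0.0858] q [-0.159, 0.465, 1.669, 0.0, 1.009, 1.459] F [-1.5, 3.2, -1.1] M [0.49, 0.18, -0.04] gap 0.0236 gf 15.0
R [[0.999, -0.047, -0.001], [-0.047, -0.999, 0.0], [-0.001, -0.0, -1.0]]
```

```bash
python3 -m creep '[[0,0,0.01,0,0,0],[0,0,0.02,0,0,0],[0,0,0.03,0,0,0],[0,0,0.04,0,0,0],[0,0,0.04,0,0,0]]' 
python3 -m creep '[[0,0,0.01,0,0,0],[0,0,0.02,0,0,0],[0,0,0.03,0,0,0],[0,0,0.04,0,0,0],[0,0,0.04,0,0,0]]'
```

```text
clock: 37.93
ee_pos: [0.4954, 0.0395, 0.0823]
tool_rot: [0.0, 1.0, -0.024, 0.002]
contact_force: [-5.7, 4.9, 19.5]
finger_gap: 0.0236
grasp_force: 15.0
clock: 38.35
ee_pos: [0.4968, 0.0394, 0.0769]
tool_rot: [0.0, 1.0, -0.024, 0.004]
contact_force: [-4.1, 5.0, 23.8]
finger_gap: 0.023
grasp_force: 15.0
```

```bash
python3 -m creep '[[0,0,-0.03,0,0,0],[0,0,-0.03,0,0,0],[0,0,-0.03,0,0,0],[0,0,-0.03,0,0,0],[0,0,-0.03,0,0,0]]' 0 >/dev/null
python3 -m creep '[[0,0,-0.2,0,0,0],[0,0,-0.5,0,0,0],[0,0,-0.8,0,0,0],[0,0,-0.8,0,0,0],[0,0,-0.8,0,0,0]]' >/dev/null
python3 -m creep '[[0,-1,-0.1,0,0,-0.86],[0,-1,-0.1,0,0,-0.86],[0,-1,-0.1,0,0,-0.86],[0,-1,-0.1,0,0,-0.86],[0,-1,-0.1,0,0,-0.86],[0,-1,-0.1,0,0,-0.86],[0,-1,-0.1,0,0,-0.86],[0,-1,-0.1,0,0,-0.86],[0,-1,-0.1,0,0,-0.86],[0,-1,-0.1,0,0,-0.86],[0,-1,-0.1,0,0,-0.86],[0,-1,-0.1,0,0,-0.86]]' >/dev/null
python3 - <<'E'
from h import *
st(); c,P=look("btn1"); to([.5033,.2087,.1135],np.radians(-15))
X=np.array([.9991,-.042]);Y=np.array([.042,.9991]);O=np.array([.574,.1157])
q=(P[...,:2]-O)@np.stack([X,Y],1)
for y in(-.08,0,.05): 
  for x in (-.077,-.047,-.04,.0,.04):
    k=(np.abs(q[...,0]-x)<.003)&(np.abs(q[...,1]-y)<.01); print((y,x),k.sum(),np.nanmedian(P[k][:,2]).round(4) if k.sum() else None,end=" ")
E
```

```text
t 40.18 p [0.5011, 0.1891, 0.2114] q [0.14, 0.379, 1.383, -0.0, 1.384, 0.403] F [0.9, 0.5, -0.1] M [0.03, -0.1, -0.02] gap 0.0441 gf 0.0
R [[0.261, 0.965, -0.004], [0.965, -0.261, -0.001], [-0.002, -0.003, -1.0]]
red px [270. 281.] z 0.1129 mean [0.4717 0.1252] rect [467.8 123.9] [72.9 12.3] 13.8 circ [0.4682 0.1218]
yel px [280. 181.] z 0.1372 mean [0.5038 0.2105] rect [503.2 209.3] [43.1 10.3] 75.1 circ [0.5031 0.2093]
alt turns [[-0.002, 0.001, -0.005], [0.001, 0.003, 1.995]]
row [0.131, -0.019, 0.654] [-0.002, 0.001, -0.005]
(-0.08, -0.077) 100 0.0097 (-0.08, -0.047) 0 None (-0.08, -0.04) 0 None (-0.08, 0.0) 0 None (-0.08, 0.04) 0 None (0, -0.077) 126 0.0273 (0, -0.047) 49 0.0092 (0, -0.04) 0 None (0, 0.0) 130 0.1012 (0, 0.04) 135 0.1012 (0.05, -0.077) 75 0.111 (0.05, -0.047) 463 0.2658 (0.05, -0.04) 148 0.1014 (0.05, 0.0) 1617 0.2819 (0.05, 0.04) 156 0.1011
```

View pics/btn1.png

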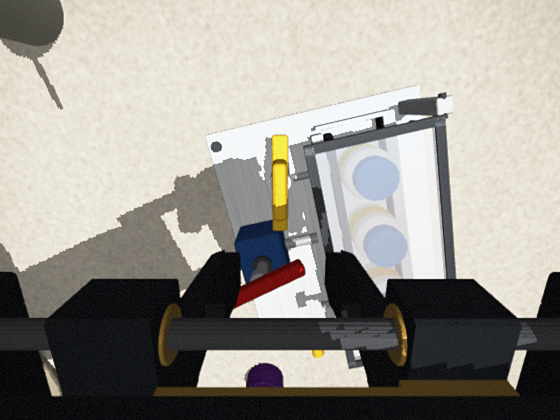

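The lid lies level at 0.101 m over the jars, the turnbutton is at (280,181) and the handle has eased back slightly. Now I'll grip the button.

```bash
python3 -m creep '[[0.13,-0.02,0,0,0,0],[0.13,-0.02,0.3,0,0,0],[0.13,-0.02,0.5,0,0,0],[0.13,-0.02,0.65,0,0,0],[0.13,-0.02,0.65,0,0,0]]' | sed -n '2p;4p'
python3 -m creep '[[0,0,0,0,0,0],[0,0,0,0,0,0],[0,0,0,0,0,0],[0,0,0,0,0,0],[0,0,0,0,0,0],[0,0,0,0,0,0]]' -1 25
python3 -m creep '[[0,0,0,0,0,0.86],[0,0,0,0,0,0.86],[0,0,0,0,0,0.86],[0,0,0,0,0,0.86],[0,0,0,0,0,0.86],[0,0,0,0,0,0.86],[0,0,0,0,0,0.86],[0,0,0,0,0,0.86],[0,0,0,0,0,0.86],[0,0,0,0,0,0.86],[0,0,0,0,0,0.86],[0,0,0,0,0,0.86]]'
python3 -m creep '[[0,0,0,0,0,0],[0,0,0,0,0,0],[0,0,0,0,0,0]]' 0 >/dev/null
python3 -m creep '[[0,0,-0.2,0,0,0],[0,0,-0.5,0,0,0],[0,0,-0.8,0,0,0],[0,0,-0.8,0,0,0],[0,0,-0.8,0,0,0]]' >/dev/null
python3 - <<'E'
from h import *
st(); c,P=look("btn2")
E
```

```text
ee_pos: [0.5013, 0.2083, 0.1109]
contact_force: [-0.8, 0.2, -1.2]
clock: 41.15
ee_pos: [0.5039, 0.209, 0.117]
tool_rot: [0.0, 0.795, 0.607, 0.001]
contact_force: [-2.9, 0.2, 5.3]
finger_gap: 0.0109
grasp_force: 25.0
clock: 42.15
ee_pos: [0.5036, 0.2094, 0.117]
tool_rot: [-0.001, 1.0, -0.026, 0.0]
contact_force: [-3.8, 2.5, 6.4]
finger_gap: 0.0106
grasp_force: 25.0
t 42.82 p [0.5048, 0.209, 0.2387] q [0.176, 0.372, 1.312, -0.0, 1.452, 1.794] F [0.6, 0.3, -0.6] M [0.03, 0.01, 0.0] gap 0.0443 gf 0.0
R [[0.999, -0.047, 0.006], [-0.047, -0.999, 0.001], [0.006, -0.001, -1.0]]
blue px [540. 265.] z 0.075 mean [ 0.404  -0.0766] rect [403.2 -78.7] [29.5 37.6] 53.0 circ [ 0.4014 -0.0814]
red px [376. 238.] z 0.1129 mean [0.4631 0.122 ] rect [460.4 121.3] [88.2 13. ] 13.1 circ [0.4606 0.1207]
yel px [282. 199.] z 0.1372 mean [0.5047 0.2088] rect [503.5 208.8] [10.3 43.4] 87.1 circ [0.5034 0.2089]
```

View pics/btn2.png

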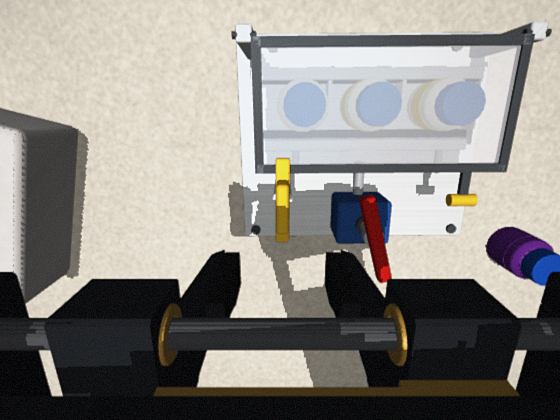

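The lid is shut over three upright jars at (304,104), (371,104) and (462,103). The turnbutton lies across the lid's edge at (282,199), and the gripper is clear.

```bash
python3 -c "
from workcell import ticket
print(ticket.close_job())"
```

```text
the job is handed in; nothing more can be done
None
```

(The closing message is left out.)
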